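# Seat the drilling template on its locating pins

### The job

The pale wooden drilling template lies on the loading ledge of the jig. Without gripping or lifting it, nudge it sideways with the fingertips, squaring it up as needed, off the ledge and across the jig until both its locating holes drop over the two steel pins and it lies fully home, flat on the jig's base board. Leave the other things on the bench where they are.

Things in the scene. Friction and masses are not known exactly. Their poses are not given: they have to be found in the camera images.
- jig: the jig, fixed to the bench: a brown wooden base board 210 (x) x 235 (y) x 18 mm thick, spanning its own x -105..105 and y -70..165 mm. Origin on the bench surface, midway between the two steel pins; z up. y -70..59 mm is bare board (top 18 mm above the bench) with the pins; y 59..165 mm carries the ledge
- ledge (a point): middle of the top of the ledge's edge towards the pins, at jig x 0, y 59 mm. The ledge is a dark wooden slab as wide as the board, its flat top 28 mm above the bench, 10 mm above the bare board. Sliding off it towards jig -y the template rides on the pin tips until its holes meet the pins and it drops 10 mm
- seat (a point): where the template's origin ends when seated: on the bare board at jig x 0, y 0, 18 mm above the bench; the template's x and y axes then lie along the jig's (holes fit the pins only this way round), its +y edge is 4 mm short of the ledge and its top stands 8 mm above the ledge's top
- pin_left (a point): tip of the pin at jig x +55, y +12 mm, 27.5 mm above the bench. Both pins: steel, 12 mm in diameter, 9.5 mm high above the board, the lower 4.5 mm straight, then tapering to 5 mm across at the tip
- pin_right (a point): tip of the other pin, at jig x -55, y -12 mm, 27.5 mm above the bench
- template: pale wooden drilling template, a loose plate 150 (x) x 110 (y) x 18 mm, about 0.25 kg, with four brass bushings in a row (look only) and two 14 mm through holes at its x +55, y +12 and x -55, y -12 mm. Origin: centre of its underside, z up. Starts flat on the ledge, up to 20 mm off to the side, turned up to 0.2 rad to the jig. Within about 3 mm and 0.05 rad the pins lead it in
- mallet: wooden mallet lying on the bench, head 70 x 125 x 55 mm, handle 200 mm; origin on the bench under the handle. A bystander
- glue: white glue bottle, 56 mm across, 150 mm tall, standing; origin under its middle. A bystander
- jar: low amber jar with a steel lid, 60 mm across, 75 mm tall; origin under its middle. A bystander
- chisel: chisel lying on the bench, about 230 mm long, 26 mm thick; its x axis runs from handle to blade, origin on the bench 100 mm from the handle's end. A bystander
- square: try square lying on the bench: dark stock 20 x 100 x 16 mm, thin steel blade 150 mm long; origin on the bench at the inner edge of the stock. A bystander
- offcut: pale wood block 90 x 45 x 45 mm; origin under its middle. A bystander
- cup: white cup, 70 mm across, 80 mm tall; origin under its middle. A bystander
Not all that is in view belongs to the job. Leave any green or purple look-alike of the template alone.

How it is judged:
At the end, for the whole second after the job is handed in: the template lies flat on the base board over both pins: its origin within 3 mm of its seated place along and across, within 1.5 mm of the board in height, tilted under 0.03 rad, turned under 0.04 rad from the jig, and at rest (x of template in the frame of jig between -0.003 and 0.003 m and y of template in the frame of jig between -0.003 and 0.003 m and z of template in the frame of jig between 0.016 and 0.0195 m and angle between template's own z axis and vertical below 0.03 rad and angle between the x axis of template and the x axis of jig, either way round below 0.04 rad and linear speed of template below 0.01 m/s); the robot touches nothing.
It fails at once if the template is lifted more than 7 mm above the ledge's height (z of template in the frame of jig above 0.035 m).
It fails at once if the template is tipped steeply (over 0.35 rad) (angle between template's own z axis and vertical above 0.35 rad).
It fails at once if one of the other things on the bench is moved by more than 20 mm or knocked over (distance of any of mallet, glue, jar, chisel, square, offcut, cup from where it was at the start of the episode above 0.02 m or angle between any of mallet, glue, jar, chisel, square, offcut, cup's own z axis and vertical above 0.5 rad).
It also fails if it takes over 51 s, if anything falls off the work surface, if the arm or the gripper's body presses on something with over 40 N, if the wrist force passes 120 N, or if a joint passes its speed limit or range.

### The arm

A 6-joint arm with a two-finger parallel gripper is mounted at the origin on the work surface. World frame = base frame: x ahead of the robot, y to its left, z up, the work surface at z = 0. Lengths are in m, angles in rad, forces in N, time in s.
With the tool pointing down it reaches from about 0.35 to 0.85 m from the base axis. Payload 8.1 kg.
Tool frame: the origin (TCP) lies at the very end of the fingers, on their centre line; the grasp point (between the pads) lies 19 mm behind it; z points along the fingers, y is the line along which they close (so a half turn about z gives the same grasp; the last joint's range is limited). The gripper opens to 93 mm and grips with 3 to 60 N. Pads are 15 mm wide; open, the fingers measure 128 mm over their backs; the gripper's body (75 mm by 188 mm) begins 65 mm behind the grasp point.
Start: joints at [1.037, 0.13, 1.488, -0, 1.523, -0.085], TCP at [0.26, 0.541, 0.219] pointing down, gripper open.
Joint ranges: [-2.96, 2.96], [-0.89, 2.26], [0.02, 2.5], [-1.34, 4.48], [0, 2.73], [-2.66, 2.66]. Speed limits (rad/s): [2.39, 2.39, 2.79, 3.14, 3.14, 3.14].

### API

Orientations are given as a rotation vector (axis times angle).
In Python, from plant import robot gives the robot as it stands. The module is installed in compiled form; this text tells all that it offers.
- The arm moves only by the tool play_rows, never from a script. Its argument "increments" is text: rows parted by semicolons, each of 5 numbers parted by spaces: the shift along the tool's x, y, z in mm, then the turn about the tool's z in degrees, then the closure, from -1 (fully open) to 1 (shut). In form: dx dy dz yaw claw; .... A call has 1 to 20 rows; each row is the pose to reach, as a shift and turn from the pose commanded when the call began, along the tool's axes at that moment; what a row does not reach only later rows make up. A row lasts 1/10 s, in which the tool goes at most 50 mm and 8.59 degrees, less where a joint would pass 70% of its speed; a pose out of reach is approached as far as the arm can. A call with a gripper value outside its range is refused whole. The fingers move at their own pace and stop on an object; "force" is the grip in N (left out, the last holds). Time passes only in rows, so rows that repeat a pose let the fingers close. It gives the time, the measured TCP pose, the force, the opening and the grip force at its end, in the units of the state.
- robot.read_state(): the state, without advancing time (a new reading comes with each control period).
- robot.read_camera(name): name is "scene" or "top"; returns the picture (480x640x3 uint8, blue, green, red); there is no depth.
- robot.calibration(name): a dict with "vertical_fov" (degrees; the focal length in pixels is half the picture's height over the tangent of half this angle, whatever the lens; pixels are square), "cx", "cy" (the principal point, pixels), "rvec" (rotation vector, rad) and "tvec" (3), from world to camera coordinates, as OpenCV has them. Camera axes: x right, y down, z forward; pixel columns grow to the right and rows downward; lengths in m; the calibration is good to about 2 mm. A picture is of the moment at which its call begins. calibration takes no time and is no camera call.
- robot.close_job(): hands the job in; it is judged then, once.
Trained networks look in the newest picture that a camera, given by its name, has taken for a name from the list of things; names that differ only in an ending like _2 or _b are one class to them, and where a whole thing is asked for, a point or a joint stands for the part that bears it (a point fixed in the world has none). Each returns a list of dicts, best first, with "conf" (0 to 1); they miss things now and then, are a little off and sometimes report something else, mostly with a low value. They report only what shows in the picture. A call takes as long as a camera call. They do not tell look-alikes from the thing itself.
- robot.recognise(camera, query): "centre" ([x, y, z] in m, in world coordinates, good to about 4 mm: the middle of the surface that is visible of it).
- robot.regions_of(camera, query): "pixels" (480x640 bool, what is visible of it).
- robot.landmark_of(camera, query): "centre" ([x, y, z] in m, in world coordinates, good to about 4 mm: a listed point, or the origin of a listed thing).
The state is a dict: "t": time; "q": joint angles; "dq": joint speeds; "joint_torque": joint torques, N m; "tool_pos": TCP position; "orientation": TCP orientation; "force": force on the tool from outside, world axes, zero at the start; "wrist_torque": the same for the moment, N m; "opening": finger opening in m; "gripper_force": force on a finger pad.
Only numpy, scipy, OpenCV 4.12 (cv2) and the standard library are available. Lean on these libraries where they do the work, as an engineer would, in place of code of your own. Each camera call takes 0.05 s, during which the arm holds its last target. There are 200 camera calls.

## Working session

There is one attempt and no reset: what is moved stays moved. The work goes in short steps, Python scripts to look and compute and a tool call to move; the robot and the scene stay as the last step left them, time stands still between calls to the robot, and variables do not carry over. Pictures are saved under pics/ and viewed, at most 10 in all, crops included, and the job is handed in when it is done.

Besides the shell and the picture viewer there is one more tool, called after "Call:" as a command line: name --argument value ..., lists and objects as JSON in quotes. play_rows: Moves the arm, as the interface text tells. Its arguments: {"type":"object","properties":{"increments":{"type":"string"},"force":{"type":"number"}},"required":["increments"]}

```bash
mkdir -p pics
cat > h.py <<'E'
import numpy as np, cv2
from plant import robot
def cam(n):
    c=robot.calibration(n); f=240/np.tan(np.radians(c["vertical_fov"])/2)
    K=np.array([[f,0,c["cx"]],[0,f,c["cy"]],[0,0,1.]]); return K,cv2.Rodrigues(np.array(c["rvec"],float))[0],np.array(c["tvec"],float).ravel()
def ray(n,uv,z):
    K,R,t=cam(n); o=-R.T@t
    d=(R.T@np.linalg.inv(K)@np.c_[np.atleast_2d(uv),np.ones(len(np.atleast_2d(uv)))].T).T
    return o+d*((z-o[2])/d[:,2])[:,None]
def proj(n,P):
    K,R,t=cam(n); return cv2.projectPoints(np.atleast_2d(np.array(P,float)),cv2.Rodrigues(R)[0],t,K,None)[0][:,0]
E
python3 - <<'E'
from h import *
for n in("scene","top"):
    cv2.imwrite(f"pics/{n}0.png",robot.read_camera(n)); K,R,t=cam(n); print(n,K[0,0],-R.T@t, R[2])
for q in("pin_left","pin_right","ledge","template","seat","jig"):
    print(q,[(np.round(d["centre"],4),round(d["conf"],2)) for d in robot.landmark_of("top",q)][:3])
s=robot.read_state();print(s["t"],s["tool_pos"],s["orientation"])
E
```

```text
scene 570.3027612578788 [ 1.22539062 -0.6893706   0.85846747] [-0.49962243  0.56966803 -0.65257625]
top 542.2342846955564 [0.37591056 0.00912021 1.22420582] [ 0.20897519 -0.01424606 -0.97781717]
pin_left [(array([ 0.6008, -0.0799,  0.0263]), 0.69), (array([ 0.751 , -0.0659, -0.0033]), 0.44)]
pin_right [(array([ 0.4918, -0.0685,  0.0258]), 0.64)]
ledge []
template [(array([0.5644, 0.0055, 0.0262]), 0.94), (array([ 0.7991,  0.2679, -0.0009]), 0.82), (array([ 0.4092,  0.2446, -0.0047]), 0.56)]
seat [(array([ 0.5436, -0.0757,  0.0167]), 0.61)]
jig [(array([ 0.5439, -0.0712,  0.0006]), 0.85)]
0.4 [0.26024209 0.54053037 0.21848163] [-6.98942054e-01 -3.06275523e+00  4.64435082e-04]
```

View pics/top0.png

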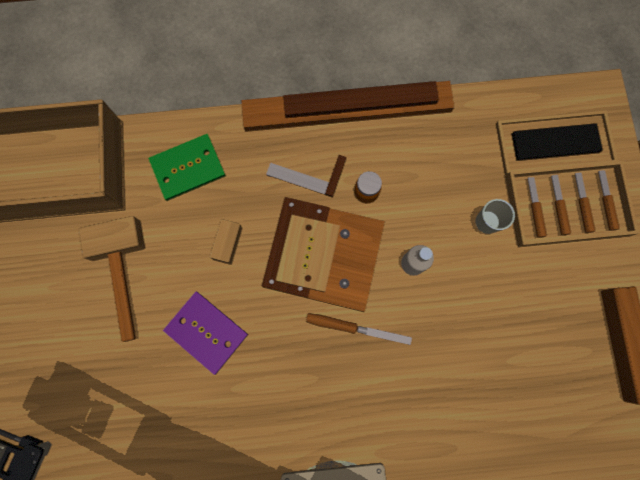

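View pics/scene0.png

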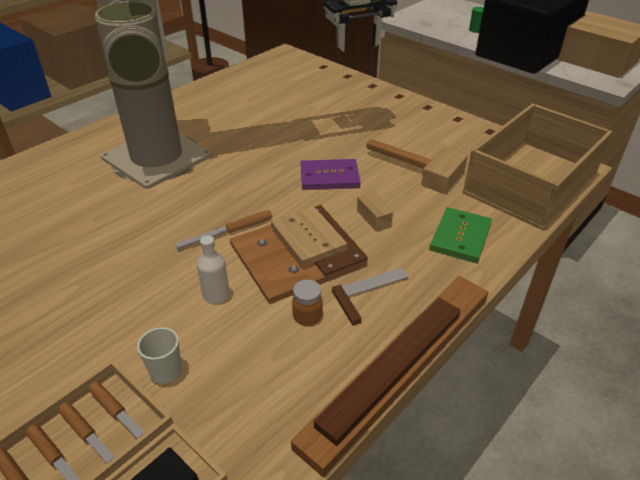

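Top view: the pale template is at (307,253) on the dark ledge, with pins at (345,233) and (344,283). Things it could be taken for are the green plate (187,167), the purple plate (206,332) and the offcut (227,241). I choose the pale one on the ledge and check it in a crop.

Run:
```python
from h import *
im=cv2.imread("pics/top0.png")[185:325,250:400]
cv2.imwrite("pics/crop0.png",cv2.resize(im,None,fx=4,fy=4,interpolation=cv2.INTER_CUBIC))
```

```text
(no output)
```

View pics/crop0.png

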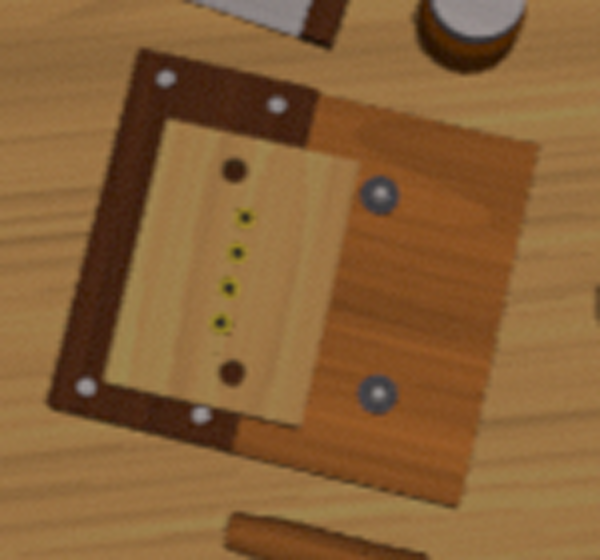

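The crop confirms it: pale plate with brass bushings and holes at about crop (234,170) and (232,373). The pins are at (380,195) and (377,395). Next I fit both poses in 3D.

```bash
cat >> h.py <<'E'
from scipy.optimize import least_squares, minimize
from scipy.spatial.transform import Rotation as Ro
def place(p,P):
    P=np.array(P,float); c,s=np.cos(p[2]),np.sin(p[2]); return np.c_[p[0]+c*P[:,0]-s*P[:,1],p[1]+s*P[:,0]+c*P[:,1],P[:,2]]
def fit(n,P,uv,p0):
    r=least_squares(lambda p:(proj(n,place(p,P))-uv).ravel(),p0); return r.x,r.fun.reshape(-1,2)
def rel(j,p):
    c,s=np.cos(j[2]),np.sin(j[2]); d=np.array(p[:2])-j[:2]; return np.array([c*d[0]+s*d[1],-s*d[0]+c*d[1],p[2]-j[2]])
def tool():
    s=robot.read_state(); R=Ro.from_rotvec(s["orientation"]).as_matrix(); return s,np.array(s["tool_pos"]),R
def box(z0,hx=.075,hy=.055,t=.018): return [(x*hx,y*hy,z) for z in(z0,z0+t) for x in(-1,1) for y in(-1,1)]
def tfit(n,mask,p0,z0):
    def cost(p):
        h=cv2.convexHull((proj(n,place(p,box(z0)))*16).astype(np.int32)); m=np.zeros(mask.shape,np.uint8); cv2.fillConvexPoly(m,h,1,shift=4)
        return -(m.astype(bool)&mask).sum()/(m.astype(bool)|mask).sum()
    S=np.array([p0]*4,float); S[1,0]+=.01;S[2,1]+=.01;S[3,2]+=.1
    r=minimize(cost,p0,method="Nelder-Mead",options=dict(initial_simplex=S,xatol=1e-5,fatol=1e-5)); return r.x,-r.fun
E
python3 - <<'E'
from h import *
px=lambda a:np.array(a,float)/4+np.array([250,185])-.375
J=[(.055,.012,.0275),(-.055,-.012,.0275),(.105,-.07,.018),(-.105,-.07,.018),(.105,.165,.028),(-.105,.165,.028),(.105,.059,.028),(-.105,.059,.028)]
j,r=fit("top",J,px([(380,195),(377,395),(540,145),(460,507),(140,48),(50,405),(318,92),(237,448)]),[.545,-.07,0])
print("jig",j,np.round(r,1).tolist())
T=[(.075,.055,.046),(.075,-.055,.046),(-.075,-.055,.046),(-.075,.055,.046),(.055,.012,.046),(-.055,-.012,.046)]
t,r=fit("top",T,px([(165,120),(360,160),(300,427),(105,382),(234,170),(232,373)]),[.56,0,0])
print("tmpl",t,np.round(r,1).tolist(),"rel",rel(j,t))
rs=robot.regions_of("top","template")
for q in rs:
    m=q["pixels"]; c=np.argwhere(m).mean(0)
    print(q["conf"],c,m.sum())
    if abs(c[1]-307)<20 and abs(c[0]-253)<20: p,i=tfit("top",m,t,.028); print("mask",p,i,rel(j,p))
s,x,R=tool();print(R.round(3).tolist(), s["opening"])
for q in("glue","jar","offcut","chisel","square"): print(q,[np.round(d["centre"],3) for d in robot.landmark_of("top",q)][:2])
np.save("jig.npy",j)
E
```

```text
jig [ 0.54685886 -0.0731778  -0.33304209] [[0.4, -0.6], [0.7, -0.5], [0.2, -0.0], [0.4, 0.3], [-0.2, -0.1], [-1.0, 0.4], [0.5, -0.6], [-0.9, 0.9]]
tmpl [ 0.56401167  0.00756816 -0.31693696] [[0.3, -0.1], [-0.2, 0.3], [0.4, -0.2], [-0.3, 0.0], [-0.1, 0.0], [0.0, -0.0]] rel [-0.01018712  0.08191674  0.01610513]
0.94 [253.07660209 308.10432191] 3355
mask [ 0.56355049  0.00685038 -0.33914427] 0.9492917847025496 [-0.01038831  0.08108763 -0.00610218]
0.85 [332.54992968 205.5209564 ] 3555
0.72 [166.99867462 186.45526839] 3018
[[-0.901, 0.434, -0.0], [0.434, 0.901, -0.0], [0.0, -0.0, -1.0]] 0.09276837643380209
glue [array([ 0.52 , -0.228, -0.001]), array([ 0.748, -0.07 , -0.002])]
jar [array([ 0.702, -0.14 ,  0.002])]
offcut [array([ 0.603,  0.19 , -0.002])]
chisel [array([ 0.394, -0.066,  0.003])]
square [array([ 0.752, -0.071, -0.002])]
```

```bash
cat >> h.py <<'E'
def go(jx,jy,z,a=0):
    "tool-frame shift (mm) and yaw (deg) to reach jig point (mm), tool y along jig x turned by a"
    j=np.load("jig.npy"); s,x,R=tool(); g=place(j,[(jx/1e3,jy/1e3,z/1e3)])[0]
    th=j[2]+a-np.arctan2(R[1,1],R[0,1]); th=(th+np.pi)%(2*np.pi)-np.pi
    return np.round(R.T@(g-x)*1e3,1), round(-np.degrees(th),2)
def where():
    j=np.load("jig.npy"); s,x,R=tool(); y=np.arctan2(R[1,1],R[0,1]); return np.round(np.r_[rel(j,[x[0],x[1],y]),x[2]]*1e3,1),s["t"],np.round(s["force"],1),s["opening"]
E
python3 -c "
from h import *
print(go(-120,82,120),where())"
```

```text
(array([-395.8, -361.1,   98.7]), np.float64(83.37)) (array([-471.4,  486.4, 1455. ,  218.7]), 0.7, array([-0.2,  0.1, -0.3]), 0.09298008516565795)
```

Call:
play_rows --increments "-40 -36 0 8 1; -80 -72 0 16 1; -120 -108 0 24 1; -160 -144 10 32 1; -200 -180 20 40 1; -240 -216 30 48 1; -280 -252 40 56 1; -320 -288 60 64 1; -360 -324 80 72 1; -396 -361 99 80 1; -396 -361 99 83.4 1; -396 -361 99 83.4 1; -396 -361 99 83.4 1; -396 -361 99 83.4 1; -396 -361 99 83.4 1; -396 -361 99 83.4 1"

```text
t: 2.3
tool_pos: [0.4606, 0.0447, 0.1202]
orientation: [2.557, 1.825, 0.001]
force: [-0.9, -0.2, -0.5]
opening: 0.0006
gripper_force: 0.0
```

```bash
python3 -c "
from h import *
print(go(-120,82,35),where())"
```

```text
(array([-1.3, -0. , 85.2]), np.float64(0.1)) (array([-120.1,   83.2,    1.8,  120.2]), 2.3, array([-0.9, -0.2, -0.5]), 0.0005932722455654813)
```

Call:
play_rows --increments "0 0 40 0 1; -1 0 85 0 1; -1 0 85 0 1; -1 4 85 0 1; -1 8 85 0 1; -1 12 85 0 1; -1 14 85 0 1; -1 16 85 0 1; -1 18 85 0 1; -1 20 85 0 1; -1 20 85 0 1"

```text
t: 3.4
tool_pos: [0.4788, 0.0361, 0.0346]
orientation: [-2.559, -1.821, 0.001]
force: [-2.0, 0.8, 2.7]
opening: 0.0005
gripper_force: 1.4
```

```bash
python3 -c "
from h import *
print(where())
cv2.imwrite('pics/a.png',cv2.resize(robot.read_camera('top')[185:325,230:400],None,fx=4,fy=4,interpolation=cv2.INTER_CUBIC))"
```

```text
(array([-100.1,   81. ,   -0.6,   34.6]), 3.4, array([-2. ,  0.8,  2.7]), 0.0005424497841596319)
```

View pics/a.png

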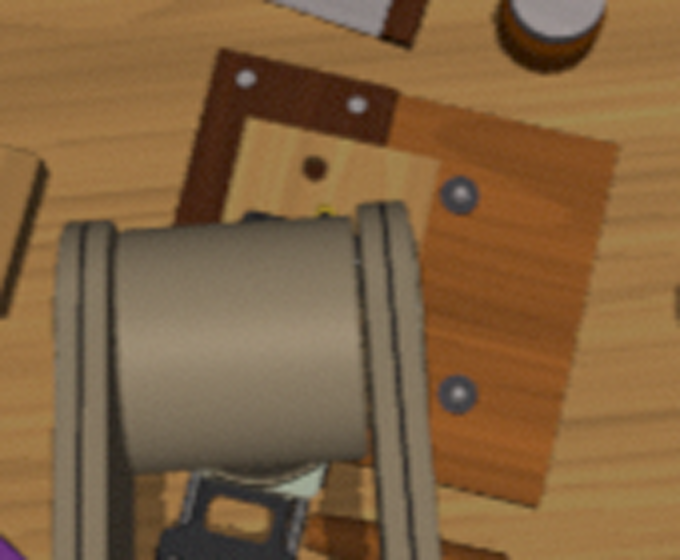

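Contact made: the plate's far edge moved about 1.5 mm (hole now at crop (314,167)). The finger's half thickness is therefore about 16.5 mm, so 8.5 mm remain.

Call:
play_rows --increments "0 2 0 0 1; 0 4 0 0 1; 0 6 0 0 1; 0 7 0 0 1; 0 8 0 0 1; 0 8.5 0 0 1; 0 8.5 0 0 1; 0 0 0 0 1; 0 -15 0 0 1; 0 -15 -60 0 -0.5; 50 -15 -90 0 -1; 100 20 -90 0 -1; 140 50 -90 0 -1; 140 85 -90 0 -1; 140 85 -90 0 -1; 140 85 -90 0 -1"

```text
t: 5.05
tool_pos: [0.6048, 0.1406, 0.1232]
orientation: [-2.558, -1.821, 0.004]
force: [-0.3, -0.4, 0.2]
opening: 0.0517
gripper_force: 0.0
```

```bash
python3 -c "
from h import *
print(where(),go(0,170,34))
cv2.imwrite('pics/b.png',cv2.resize(robot.read_camera('top')[185:325,230:400],None,fx=4,fy=4,interpolation=cv2.INTER_CUBIC))"
```

```text
(array([-15.1, 221. ,  -0.5, 123.2]), 5.05, array([-0.3, -0.4,  0.2]), 0.05173229386435842) (array([-50.9,  15.3,  89.2]), np.float64(-0.03))
```

View pics/b.png

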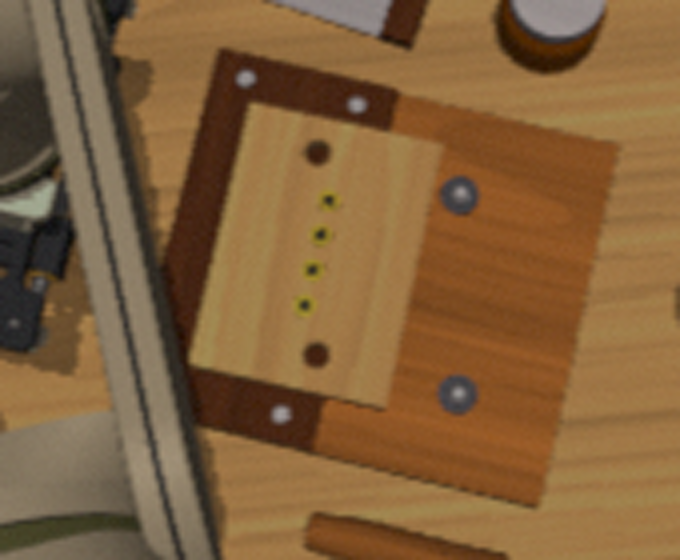

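Full view of the plate: corners (250,102), (445,143), (385,408), (190,363) and holes (317,152), (316,355) in the crop.

```bash
cat >> h.py <<'E'
def tm(pts,z0=.028,off=(230,185)):
    T=[(.075,.055,z0+.018),(.075,-.055,z0+.018),(-.075,-.055,z0+.018),(-.075,.055,z0+.018),(.055,.012,z0+.018),(-.055,-.012,z0+.018)]
    j=np.load("jig.npy"); t,r=fit("top",T,np.array(pts,float)/4+np.array(off)-.375,[j[0],j[1]+.04,j[2]]); return np.round(rel(j,t)*1e3,1),np.abs(r).max()
E
python3 -c "
from h import *
print(tm([(250,102),(445,143),(385,408),(190,363),(317,152),(316,355)]))"
```

```text
(array([ 0.2, 81.9, 15.3]), np.float64(0.39858287011594484))
```

Call:
play_rows --increments "-30 15 0 0 -1; -51 15 50 0 -1; -51 15 89 0 -1; -51 15 89 0 -1; -58 15 89 0 -1; -64 15 89 0 -1; -68 15 89 0 -1; -72 15 89 0 -1; -74 15 89 0 -1; -76 15 89 0 -1; -78 15 89 0 -1; -82 15 89 0 -1; -86 15 89 0 -1; -90 15 89 0 -1; -90 15 89 0 -1"

```text
t: 6.6
tool_pos: [0.5901, 0.0501, 0.0359]
orientation: [2.559, 1.821, 0.001]
force: [1.9, 2.2, 1.3]
opening: 0.0928
gripper_force: 1.3
```

```bash
python3 -c "
from h import *
print(where(),go(0,83,34))"
```

```text
(array([  0.5, 130.7,  -0.8,  35.9]), 6.6, array([1.9, 2.2, 1.3]), 0.09280012720798039) (array([-47.7,  -0.5,   1.9]), np.float64(-0.05))
```

Call:
play_rows --increments "-4 0 1 0 -1; -8 0 2 0 -1; -12 0 3 0 -1; -16 0 3 0 -1; -20 0 3 0 -1; -24 0 3 0 -1; -28 0 3 0 -1; -32 0 3 0 -1; -36 0 3 0 -1; -40 0 3 0 -1; -44 0 3 0 -1; -48 0 3 0 -1; -48 0 3 0 -1"

```text
t: 7.9
tool_pos: [0.5737, 0.0043, 0.0323]
orientation: [2.56, 1.821, -0.002]
force: [0.4, 0.9, -0.5]
opening: 0.0927
gripper_force: 0.0
```

```bash
python3 -c "
from h import *
print(where())
cv2.imwrite('pics/c.png',cv2.resize(robot.read_camera('top')[185:325,250:400],None,fx=4,fy=4,interpolation=cv2.INTER_CUBIC))"
```

```text
(array([-0. , 82. , -1. , 32.3]), 7.9, array([ 0.4,  0.9, -0.5]), 0.09267835219645276)
```

View pics/c.png

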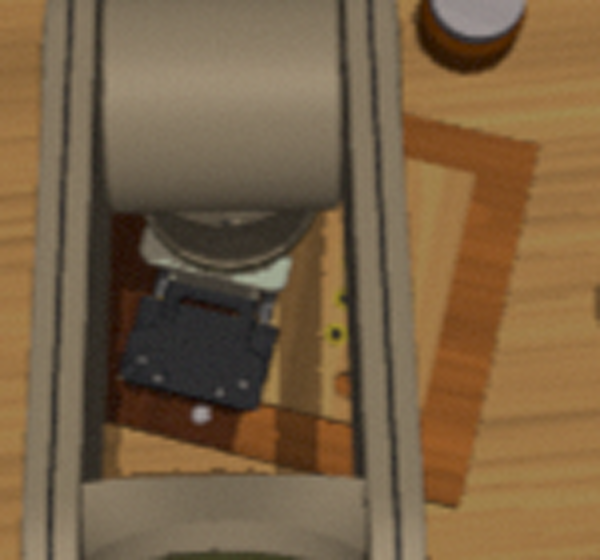

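The arm covers part of the plate (its far corner is at crop (473,170)). I'll back off for a clear look.

Call:
play_rows --increments "10 0 0 0 -1; 20 0 -40 0 -1; 60 0 -90 0 -1; 100 0 -90 0 -1; 138 0 -90 0 -1; 138 0 -90 0 -1; 138 0 -90 0 -1"

```text
t: 8.65
tool_pos: [0.619, 0.1369, 0.122]
orientation: [-2.557, -1.825, 0.002]
force: [0.0, -0.1, 0.6]
opening: 0.0929
gripper_force: 0.0
```

```bash
python3 -c "
from h import *
print(where(),go(0,95,32))
cv2.imwrite('pics/d.png',cv2.resize(robot.read_camera('top')[185:325,250:400],None,fx=4,fy=4,interpolation=cv2.INTER_CUBIC))"
```

```text
(array([ -0.5, 222.1,   1.8, 122. ]), 8.65, array([ 0. , -0.1,  0.6]), 0.09290904319889114) (array([-127. ,    0.3,   90.1]), np.float64(0.1))
```

View pics/d.png

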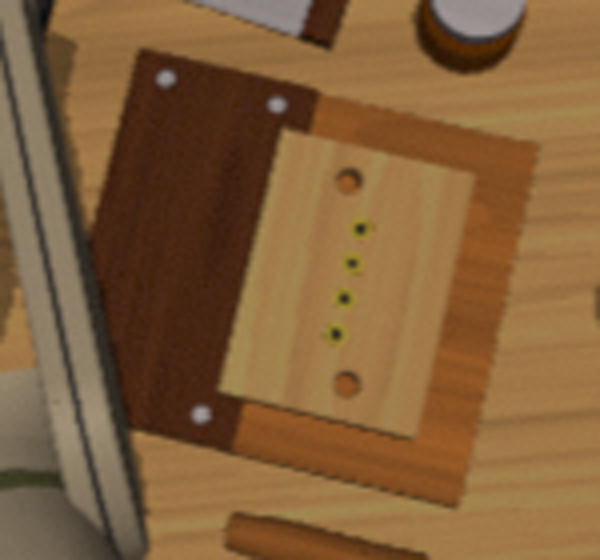

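Clear view: corners (282,129), (476,172), (415,438), (218,392) and holes (348,180), (347,384).

```bash
python3 -c "
from h import *
print(tm([(282,129),(476,172),(415,438),(218,392),(348,180),(347,384)],off=(250,185)))"
```

```text
(array([-1.2, 19.2,  1.6]), np.float64(0.3352939710641749))
```

Call:
play_rows --increments "-40 0 0 0 -1; -80 0 0 0 -1; -115 0 40 0 -1; -122 0 90 0 -1; -122 0 90 0 -1; -130 0 90 0 -1; -137 0 90 0 -1; -141 0 90 0 -1; -144 0 90 0 -1; -147 0 90 0 -1; -150 0 90 0 -1; -153 0 90 0 -1; -155 0 90 0 -1; -157 0 90 0 -1; -158 0 90 0 -1; -158.5 0 90 0 -1; -158.5 0 90 0 -1"

```text
t: 10.4
tool_pos: [0.5674, -0.0141, 0.0325]
orientation: [-2.559, -1.822, -0.0]
force: [0.7, 1.8, -0.9]
opening: 0.0932
gripper_force: 0.7
```

```bash
python3 -c "
from h import *
print(where(),go(0,62.5,32))"
```

```text
(array([ 0.1, 62.6, -0.7, 32.5]), 10.4, array([ 0.7,  1.8, -0.9]), 0.09317483430901768) (array([-0.1, -0.1,  0.5]), np.float64(-0.04))
```

Call:
play_rows --increments "10 0 0 0 -1; 20 0 -40 0 -1; 60 0 -90 0 -1; 110 0 -90 0 -1; 158 0 -90 0 -1; 158 0 -90 0 -1; 158 0 -90 0 -1"

```text
t: 11.1
tool_pos: [0.6192, 0.1373, 0.1224]
orientation: [2.556, 1.826, -0.0]
force: [-0.0, 0.4, -0.8]
opening: 0.0928
gripper_force: 0.0
```

```bash
python3 -c "
from h import *
print(where(),go(0,62.5,32))
a=cv2.resize(robot.read_camera('top')[195:315,265:385],None,fx=4,fy=4,interpolation=cv2.INTER_CUBIC)
p=proj('scene',[(.555,-.06,.03)])[0].astype(int);print(p)
im=robot.read_camera('scene')[p[1]-60:p[1]+60,p[0]-80:p[0]+80]
b=cv2.resize(im,None,fx=2,fy=2); b=cv2.resize(im,(320,240),interpolation=cv2.INTER_CUBIC)
c=np.zeros((480,800,3),np.uint8);c[:,:480]=a;c[:240,480:]=b;cv2.imwrite('pics/e.png',c)"
```

```text
(array([ -0.4, 222.6,   2.7, 122.4]), 11.1, array([-0. ,  0.4, -0.8]), 0.09284058744054142) (array([-160. ,   -0. ,   90.5]), np.float64(0.15))
[284 250]
```

View pics/e.png

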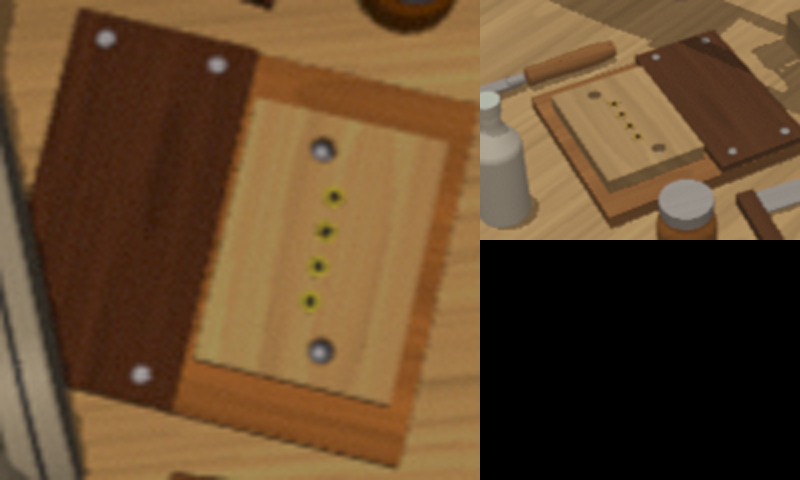

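Top view: both pins show centred in the holes at (321,149) and (320,351), with a narrow strip of board between plate and ledge. I'll check the drop in height using the scene camera.

Run:
```python
from h import *
j=np.load("jig.npy")
pts=[(258,97),(449,142),(388,406),(193,361),(321,149),(320,351)]
sc=np.array([(636,66),(704,152),(610,182),(551,94)],float); sc=(sc-[480,0])/2+np.array([204,190])-.25  # top-face corners in scene
m=[q["pixels"] for q in robot.regions_of("scene","template")]
m=[q for q in m if np.hypot(*(np.argwhere(q).mean(0)-[250,284]))<30]
for z in(.018,.023,.028):
    r,e=tm(pts,z,(265,195)); w=place(j,[(r[0]/1e3,r[1]/1e3,0)])[0]; p=[w[0],w[1],j[2]+r[2]/1e3]
    C=proj("scene",place(p,[(-.075,.055,z+.018),(.075,.055,z+.018),(.075,-.055,z+.018),(-.075,-.055,z+.018)]))
    o=[]
    if m:
        h=cv2.convexHull(proj("scene",place(p,box(z))).astype(np.int32)); k=np.zeros((480,640),np.uint8);cv2.fillConvexPoly(k,h,1);k=k>0
        o=(k&m[0]).sum()/(k|m[0]).sum()
    print(z,r,e,"scene err",np.round(C-sc,1).tolist(),o)
```

```text
0.018 [ 0.1 -0.1 -3.4] 0.7361624955352113 scene err [[3.6, -0.5], [1.0, -3.8], [0.3, -0.9], [1.1, 0.6]] 0.9548669585719097
0.023 [-0.7  0.  -3.4] 0.6278763621278358 scene err [[3.4, -2.5], [0.8, -5.8], [-0.0, -3.0], [0.8, -1.4]] 0.8691468890314304
0.028 [-1.5  0.1 -3.5] 0.6297131313194768 scene err [[3.2, -4.4], [0.7, -7.8], [-0.3, -5.0], [0.5, -3.3]] 0.7873967574181707
```

The z = 18 mm case clearly fits best (overlap 0.95), so it is seated at (0.1, -0.1) mm and -0.003 rad, and the arm is clear.

```bash
python3 -c "
from plant import robot
print(robot.close_job())"
```

```text
the job is handed in; nothing more can be done
None
```

The template is home over both pins, flat on the base board, within about 0.2 mm and 0.004 rad of its seat by the camera fit; I handed the job in at about 11 s with the arm clear, and no verdict came back.

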